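# Set the puzzle board's row guide

### The job

Set the row guide of the jigsaw board for the next row: push the guide along its rail from the side with your fingertips until its spring pin drops into the notch beside the marker shaped like a jigsaw piece (the other markers are plain discs). Do not pinch the guide or pull its pin up, leave everything else where it is, and finish with the pin sitting in that notch and your hand clear.

Things in the scene. Friction and masses are not known exactly. Their poses are not given: they have to be found in the camera images.
- board: Grey felt-faced jigsaw board lying on the table, 250 (x) by 420 (y) by 12 mm thick; it does not move. Origin: centre of its underside, on the table. A wooden rail 24 mm wide and 300 mm long runs along the board's y at board x = +30 mm; its top is 24 mm above the table. Four notches 13 mm wide cut across the rail at board y = -105, -45, +45 and +105 mm. A half-done flat puzzle lies on the -x side of the rail, the four row markers on the +x side.
- guide_slide (a joint): Position of the row guide along the rail, in m: the board y of the guide's middle, so the notches are at -0.105, -0.045, 0.045, 0.105. Grows towards the board's +y; travel -0.125 to 0.125. Starts between the two middle notches. Sliding takes about 3 to 4 N of push, pushing it on out of a notch 9 to 15 N, either way.
- guide_pin (a joint): Height of the guide's spring pin, in m: 0 while its foot rides on the rail, about -0.003 (3 mm lower) when it has dropped into a notch, positive if it is pulled up. The pin stands upright through the middle of the guide; its steel head, 18 mm across and 6 mm thick, shows above the guide's top, its upper side 77 mm above the table while riding. Over the last 6 mm before a notch's middle it sinks, pulls the guide in and centres it.
- guide_top (a point): Centre of the guide's wooden top, 64 mm above the table, at all times. The row guide is a light wooden saddle that straddles the rail: 52 mm across the rail, 30 mm along it. Its two upright faces that look along the rail are 15 mm either side of this point, flat from 28 to 64 mm above the table, and are where to push. On the board's -x side an arm 18 mm wide and 12 mm high reaches from it over the puzzle, to 135 mm from the rail's middle.
- guide_left: The half of the row guide on the board's +y side (saddle and arm), 15 mm thick along the rail. Its origin is on the guide's middle plane, 24 mm above the table, 40 mm below guide_top. Same axes as the board.
- guide_right: The half of the row guide on the board's -y side, otherwise as the left half, with the same origin.
- marker_piece: The row marker shaped like a jigsaw piece: pale wood, a 34 mm square with two round knobs towards board +x and -x (56 mm over the knobs) and two bays in the other sides, 10 mm thick, fixed on the board exactly beside one of the four notches (same board y), 60 mm from the rail's middle line on the +x side. Origin: centre of its underside. Axes as the board's. Any of the four notches may be the one.
- marker_disc0: A plain round row marker of the same pale wood, 24 mm across, 10 mm thick, fixed beside one of the other notches. Origin: centre of its underside.
- marker_disc1: A plain round row marker of the same pale wood, 24 mm across, 10 mm thick, fixed beside one of the other notches. Origin: centre of its underside.
- marker_disc2: A plain round row marker of the same pale wood, 24 mm across, 10 mm thick, fixed beside one of the other notches. Origin: centre of its underside.
- glue_pot: Small white-capped jar, 36 mm across, 50 mm high, standing loose on the board towards its +y end, 180 to 187 mm from the board's middle on the puzzle side. Origin: centre of its underside. Leave it.
- mug: White mug, 80 mm across, 90 mm high, on the table to the left of the board. Origin: centre of its underside. Leave it.
- puzzle_box: Closed cardboard puzzle box, 164 by 114 by 40 mm, on the table to the right of the board. Origin: centre of its underside. Leave it.

How it is judged:
At the end, for the whole second after the job is handed in: The row guide's pin has dropped into the notch beside the jigsaw-shaped marker (the guide's middle within 4 mm of the marker along the rail, the pin at least 1.5 mm below its riding height) and the guide is at rest (y of guide_top in the frame of marker_piece between -0.004 and 0.004 m and value of joint guide_pin below -0.0015 m and velocity of joint guide_slide between -0.01 and 0.01 m/s); the robot touches nothing.
It fails at once if the guide's pin is pulled up by more than 10 mm (value of joint guide_pin above 0.01 m).
It fails at once if the row guide is pinched: the fingers press on its left half and its right half at once (contact force between the fingers and guide_left above 2 N and contact force between the fingers and guide_right above 2 N).
It fails at once if the glue pot is picked up or shoved more than 20 mm (distance of glue_pot from where it was at the start of the episode above 0.02 m).
It fails at once if the mug is picked up or shoved more than 20 mm (distance of mug from where it was at the start of the episode above 0.02 m).
It fails at once if the puzzle box is picked up or shoved more than 20 mm (distance of puzzle_box from where it was at the start of the episode above 0.02 m).
It also fails if it takes over 45 s, if anything falls off the work surface, if the arm or the gripper's body presses on something with over 40 N, if the wrist force passes 120 N, or if a joint passes its speed limit or range.

### The arm

A 6-joint arm with a two-finger parallel gripper is mounted at the origin on the work surface. World frame = base frame: x ahead of the robot, y to its left, z up, the work surface at z = 0. Lengths are in m, angles in rad, forces in N, time in s.
With the tool pointing down it reaches from about 0.25 to 0.775 m from the base axis. Payload 4 kg.
Tool frame: the origin (TCP) lies at the very end of the fingers, on their centre line; the grasp point (between the pads) lies 19 mm behind it; z points along the fingers, y is the line along which they close (so a half turn about z gives the same grasp; the last joint's range is limited). The gripper opens to 94 mm and grips with 3 to 60 N. Pads are 16 mm wide; open, the fingers measure 119 mm over their backs; the gripper's body (75 mm by 177 mm) begins 78 mm behind the grasp point.
Start: joints at [-1.337, 0.087, 1.371, -0, 1.684, -0.103], TCP at [0.182, -0.519, 0.206] pointing down, gripper open.
Joint ranges: [-3.1, 3.1], [-0.76, 2.03], [0.27, 2.55], [-1.08, 4.22], [0.17, 2.65], [-2.57, 2.57]. Speed limits (rad/s): [2.79, 2.79, 3.14, 3.14, 3.14, 3.14].

### API

Orientations are given as [roll, pitch, yaw] about the fixed x, y, z axes, in that order (R = Rz(yaw) Ry(pitch) Rx(roll)).
In Python, from bench import robot, vision gives the robot as it stands.
- The arm moves only by the shell command python3 -m crank 'ROWS'. ROWS is JSON, a list of rows, each a list of 3 entries, a list of its own where there are three numbers: the closure, from 0 (fully open) to 1 (shut), then the shift along the tool's x, y, z in m, then the turn, a rotation vector about the tool's x, y, z in degrees. A call has 1 to 8 rows; each row shifts and turns the commanded pose from where the row before left it, along the tool's axes as they then stand; what a row does not reach is not made up. A row lasts 1/10 s, in which the tool goes at most 50 mm and 8.59 degrees, less where a joint would pass 70% of its speed; a pose out of reach is approached as far as the arm can. A call with a gripper value outside its range is refused whole. The fingers move at their own pace and stop on an object; the grip force is fixed at half the most. Time passes only in rows, so rows that do not move let the fingers close. It gives the time, the measured TCP pose, the force, the opening and the grip force at its end, in the units of the state.
- robot.get_obs(): the state, without advancing time (a new reading comes with each control period).
- vision.snapshot(name): name is "side" or "top"; returns a dict with "color" (384x512x3 uint8, red, green, blue), "z_map" (384x512 float32, m along the optical axis (not along the pixel's ray), 0 where there is no reading), "fx", "fy", "cx", "cy" (pixels), "R" (3x3) and "t" (3): a world point X has camera coordinates R X + t. Camera axes: x right, y down, z forward; pixel columns grow to the right and rows downward; lengths in m; the calibration is good to about 2 mm. A picture is of the moment at which its call begins.
- robot.close_job(): hands the job in; it is judged then, once.
The state is a dict: "time": time; "joint_positions": joint angles; "qvel": joint speeds; "joint_torque": joint torques, N m; "tool_pos": TCP position; "ee_rot": TCP orientation; "wrist_force": force on the tool from outside, world axes, zero at the start; "wrist_torque": the same for the moment, N m; "width": finger opening in m; "finger_force": force on a finger pad.
Only numpy, scipy, OpenCV 4.12 (cv2) and the standard library are available. Lean on these libraries where they do the work, as an engineer would, in place of code of your own. Each camera call takes 0.05 s, during which the arm holds its last target. There are 200 camera calls.

## Working session

There is one attempt and no reset: what is moved stays moved. The work goes in short steps, Python scripts to look and compute and a shell command to move; the robot and the scene stay as the last step left them, time stands still between calls to the robot, and variables do not carry over. Pictures are saved under pics/ and viewed, at most 10 in all, crops included, and the job is handed in when it is done.

```bash
mkdir -p pics; python3 - <<'E'
from bench import robot, vision
import cv2,numpy as np
for n in("top","side"):
    s=vision.snapshot(n); cv2.imwrite(f"pics/{n}0.png",s["color"][:,:,::-1]); np.savez(f"{n}0.npz",**s)
    print(n,s["R"],s["t"],s["fx"],s["cx"],s["cy"])
o=robot.get_obs();print(o)
E
```

```text
top [[-0.02418151 -0.99969626  0.00475803]
 [-0.99127527  0.02336041 -0.12972135]
 [ 0.1295708  -0.00785337 -0.99153907]] [0.00369397 0.57499564 1.23217509] 440.90310686865024 260.65393935147824 192.42629453790153
side [[-0.89517819 -0.44510446  0.02319524]
 [-0.25450969  0.46775205 -0.84642355]
 [ 0.36589728 -0.76360332 -0.53200484]] [0.49542912 0.22774338 0.99734482] 360.72868127978404 251.19083830160093 192.74463995675737
{'time': 0.1, 'joint_positions': array([-1.33709988e+00,  8.78637939e-02,  1.37206173e+00, -1.85144087e-05,
        1.68361454e+00, -1.03061271e-01]), 'qvel': array([ 0.00085429, -0.00188984, -0.00351395,  0.002177  ,  0.00025577,
       -0.00042011]), 'joint_torque': array([ 2.21602546e-03, -3.41252410e+01, -3.03300011e+01,  7.19713443e-02,
        3.04462470e-02, -1.00813832e-04]), 'tool_pos': array([ 0.18163187, -0.51862679,  0.20445168]), 'ee_rot': array([-3.13965368e+00, -1.82044668e-04,  3.36755470e-01]), 'wrist_force': array([ 0.29319352, -0.41300766, -0.44509104]), 'wrist_torque': array([-0.00644373,  0.01647896,  0.02260119]), 'finger_force': 0.0, 'width': 0.09423106303530679}
```

View pics/top0.png

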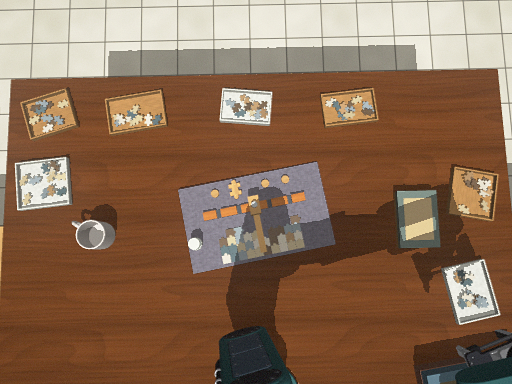

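View pics/side0.png

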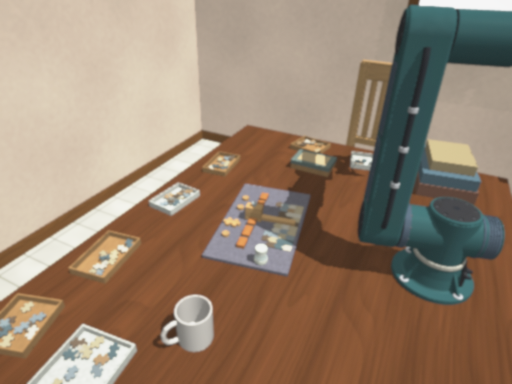

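The top view shows the markers at about (215,193), (236,188), (265,183) and (285,179). The one at (236,188) looks like the jigsaw piece. The guide is near (254,202) and the glue pot at (194,243). I'll enlarge and measure.

```bash
cat > h.py <<'E'
import numpy as np,cv2
def plane(s,u,v,z):
    R,t=s["R"],s["t"]; d=R.T@np.array([(u-s["cx"])/s["fx"],(v-s["cy"])/s["fy"],1.]); c=-R.T@t
    return c+d*(z-c[2])/d[2]
def cloud(s):
    v,u=np.mgrid[:384,:512]; z=s["z_map"]; p=np.stack([(u-s["cx"])/s["fx"]*z,(v-s["cy"])/s["fy"]*z,z],-1)
    return (p-s["t"])@s["R"]
E
python3 - <<'E'
from h import *
s=dict(np.load("top0.npz"))
c=s["color"][150:285,170:345,::-1]
cv2.imwrite("pics/crop0.png",cv2.resize(c,None,fx=4.4,fy=4.4,interpolation=cv2.INTER_CUBIC))
for u,v in[(179,188),(318,162),(335,244),(193,272)]: print("corner",plane(s,u,v,.012).round(4))
M=[]
for u,v in[(215,193),(236,188),(265,183),(285,179)]: M.append(plane(s,u,v,.022)); print("mk",M[-1].round(4))
p=cloud(s); m=(p[...,2]>.055)&(p[...,2]<.09)
m[:150]=0;m[285:]=0;m[:,:205]=0;m[:,345:]=0
v,u=np.nonzero(m); m2=(v<250)
for a,b in zip(v[m2],u[m2]): print(b,a,p[a,b].round(3),end=";")
E
```

```text
corner [0.597  0.2294 0.012 ]
corner [ 0.6652 -0.1825  0.012 ]
corner [ 0.4226 -0.2218  0.012 ]
corner [0.3527 0.1893 0.012 ]
mk [0.5784 0.1228 0.022 ]
mk [0.5917 0.0614 0.022 ]
mk [ 0.6044 -0.0235  0.022 ]
mk [ 0.6149 -0.0824  0.022 ]
254 195 [0.565 0.009 0.06 ];255 195 [0.564 0.006 0.066];256 195 [0.565 0.003 0.062];257 195 [0.564 0.001 0.067];249 196 [0.562 0.023 0.063];250 196 [0.562 0.02  0.061];251 196 [0.562 0.018 0.065];252 196 [0.562 0.015 0.064];253 196 [0.562 0.012 0.066];254 196 [0.562 0.009 0.065];255 196 [0.561 0.006 0.066];256 196 [0.562 0.004 0.062];257 196 [0.562 0.001 0.064];247 197 [0.559 0.029 0.063];248 197 [0.559 0.026 0.066];249 197 [0.559 0.023 0.066];250 197 [0.559 0.02  0.063];251 197 [0.559 0.018 0.064];252 197 [0.558 0.015 0.07 ];253 197 [0.559 0.012 0.068];254 197 [0.559 0.009 0.065];255 197 [0.559 0.006 0.064];256 197 [0.558 0.004 0.068];257 197 [0.559 0.001 0.064];248 198 [0.557 0.026 0.063];249 198 [0.556 0.023 0.067];250 198 [0.556 0.02  0.071];251 198 [0.557 0.018 0.061];252 198 [0.556 0.015 0.066];253 198 [0.556 0.012 0.067];254 198 [0.556 0.009 0.0
[... 4008 characters left out ...]
1  0.065];259 211 [ 0.519 -0.004  0.062];260 211 [ 0.519 -0.007  0.064];250 212 [0.517 0.021 0.063];251 212 [0.517 0.019 0.062];252 212 [0.516 0.016 0.067];253 212 [0.517 0.013 0.063];254 212 [0.517 0.01  0.065];255 212 [0.516 0.007 0.066];256 212 [0.516 0.005 0.065];257 212 [0.516 0.002 0.064];258 212 [ 0.516 -0.001  0.067];259 212 [ 0.516 -0.004  0.063];260 212 [ 0.516 -0.007  0.066];251 213 [0.514 0.019 0.065];252 213 [0.514 0.016 0.062];253 213 [0.514 0.013 0.059];255 213 [0.514 0.007 0.062];256 213 [0.513 0.005 0.067];257 213 [0.513 0.002 0.065];258 213 [ 0.514 -0.001  0.064];251 214 [0.511 0.019 0.064];252 214 [0.511 0.016 0.068];253 214 [0.511 0.013 0.064];254 214 [0.512 0.01  0.055];
```

View pics/crop0.png

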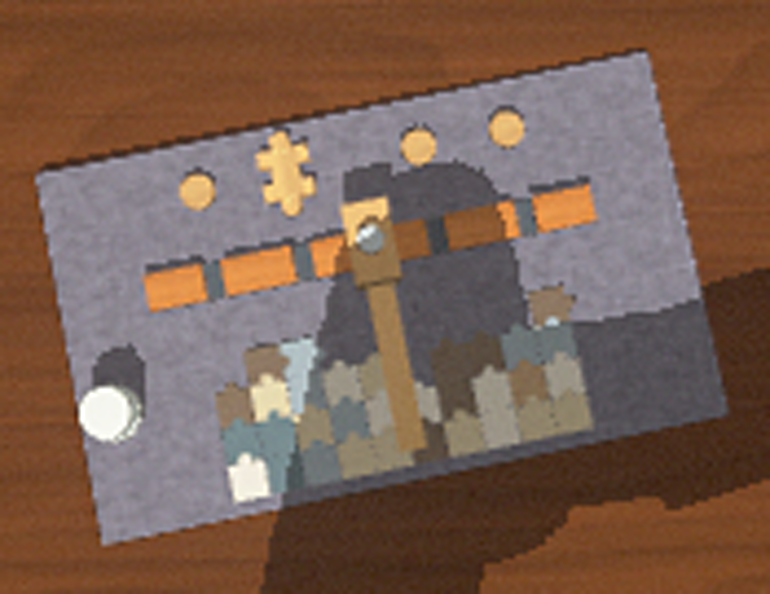

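The jigsaw-shaped marker (crop at 286,173) sits beside the second notch from the left, so the target is board y = +45 mm. The guide's pin is at about world (0.5365, 0.011), which is slide ≈ +3 mm. The board's yaw is about 9.7°. I'll push from the -y side with closed fingers.

```bash
python3 -m crank '[[1,[0,0,0],[0,0,4.85]],[1,[0,0,0],[0,0,4.85]],[1,[0.033,-0.031,0],[0,0,0]],[1,[0.033,-0.031,0],[0,0,0]],[1,[0.033,-0.031,0],[0,0,0]],[1,[0.033,-0.031,0],[0,0,0]],[1,[0.033,-0.031,0],[0,0,0]],[1,[0.033,-0.031,0],[0,0,0]]]'
python3 -m crank '[[1,[0.033,-0.031,0],[0,0,0]],[1,[0.033,-0.031,0],[0,0,0]],[1,[0.033,-0.031,0],[0,0,0]],[1,[0.033,-0.031,0],[0,0,0]],[1,[0.033,-0.031,0],[0,0,0]],[1,[0.033,-0.031,0],[0,0,0]],[1,[0,0,0],[0,0,0]],[1,[0,0,0],[0,0,0]]]'
```

```text
time: 0.9
tool_pos: [0.3465, -0.3009, 0.205]
ee_rot: [-3.141, 0.0, 0.167]
wrist_force: [0.4, -0.4, 0.6]
width: 0.0331
finger_force: 0.0
time: 1.7
tool_pos: [0.51, -0.0856, 0.2046]
ee_rot: [-3.141, 0.002, 0.17]
wrist_force: [-0.2, 0.2, -0.4]
width: 0.0007
finger_force: 0.0
```

```bash
python3 -m crank '[[1,[0.021,-0.019,0],[0,0,0]],[1,[0.021,-0.019,0],[0,0,0]],[1,[0,0,0.04],[0,0,0]],[1,[0,0,0.04],[0,0,0]],[1,[0,0,0.04],[0,0,0]],[1,[0,0,0.03],[0,0,0]],[1,[0,0,0.013],[0,0,0]],[1,[0,0,0],[0,0,0]]]'
python3 - <<'E'
from h import *
from bench import vision
s=vision.snapshot("side"); c=s["color"][170:290,190:330,::-1]
cv2.imwrite("pics/s1.png",cv2.resize(c,None,fx=5,fy=5,interpolation=cv2.INTER_CUBIC))
E
```

```text
time: 2.5
tool_pos: [0.5432, -0.0429, 0.0404]
ee_rot: [-3.14, 0.005, 0.166]
wrist_force: [0.7, -0.4, 0.5]
width: 0.0005
finger_force: 0.0
```

View pics/s1.png

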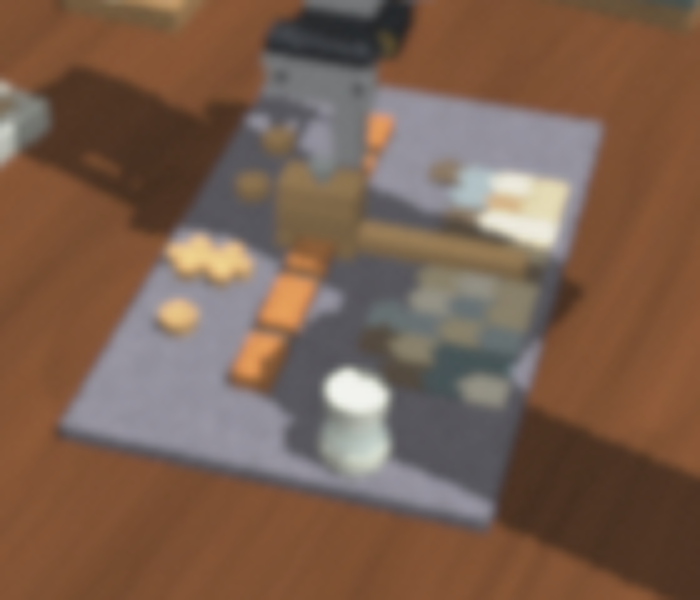

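The fingers are over the rail behind the guide (guide at crop ~320,210), and the piece marker is ahead at (205,258). Now to approach and push slowly.

```bash
python3 -m crank '[[1,[0,-0.012,0],[0,0,0]],[1,[0,-0.008,0],[0,0,0]],[1,[0,-0.004,0],[0,0,0]],[1,[0,-0.004,0],[0,0,0]],[1,[0,-0.004,0],[0,0,0]],[1,[0,-0.004,0],[0,0,0]],[1,[0,-0.004,0],[0,0,0]],[1,[0,-0.004,0],[0,0,0]]]'
python3 -m crank '[[1,[0,-0.004,0],[0,0,0]],[1,[0,-0.004,0],[0,0,0]],[1,[0,-0.003,0],[0,0,0]],[1,[0,0,0],[0,0,0]]]'
python3 - <<'E'
from h import *
from bench import vision
s=vision.snapshot("top"); p=cloud(s)
c=s["color"][150:285,170:345,::-1]
cv2.imwrite("pics/t2.png",cv2.resize(c,None,fx=4.4,fy=4.4,interpolation=cv2.INTER_CUBIC))
E
```

```text
time: 3.35
tool_pos: [0.5386, 0.0014, 0.043]
ee_rot: [3.141, -0.002, 0.167]
wrist_force: [1.3, -3.3, 4.8]
width: 0.0007
finger_force: 2.3
time: 3.75
tool_pos: [0.5359, 0.0132, 0.0423]
ee_rot: [-3.141, 0.0, 0.168]
wrist_force: [1.5, -2.5, 1.5]
width: 0.0008
finger_force: 1.4
```

View pics/t2.png

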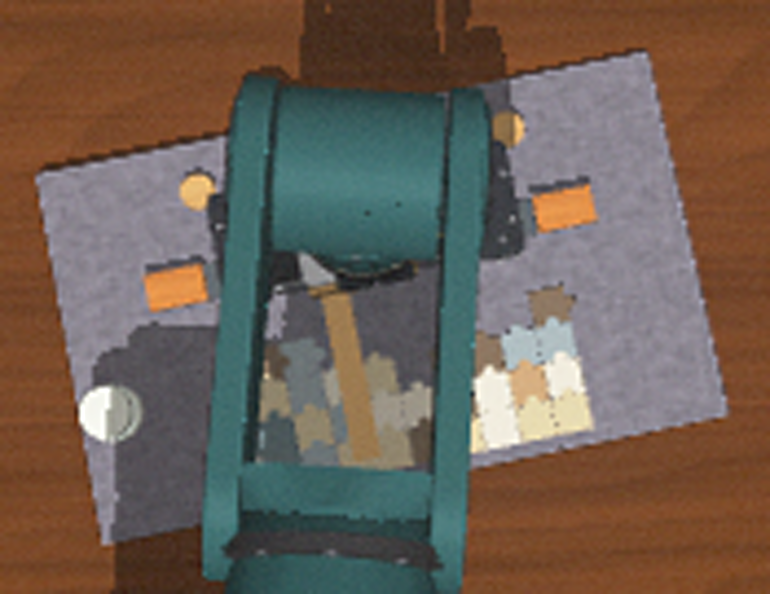

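The arm's tip has moved about 45 crop px (~28 mm) towards the target, so the slide is at about +31 mm. I'll continue in small steps and watch the force.

```bash
python3 -m crank '[[1,[0,-0.003,0],[0,0,0]],[1,[0,-0.003,0],[0,0,0]],[1,[0,0,0],[0,0,0]]]'
for i in 1 ; do python3 -m crank '[[1,[0,-0.002,0],[0,0,0]],[1,[0,0,0],[0,0,0]]]'; done
python3 -m crank '[[1,[0,-0.002,0],[0,0,0]],[1,[0,0,0],[0,0,0]]]'
python3 - <<'E'
from h import *
from bench import vision
s=vision.snapshot("side"); c=s["color"][170:290,190:330,::-1]
cv2.imwrite("pics/s3.png",cv2.resize(c,None,fx=5,fy=5,interpolation=cv2.INTER_CUBIC))
E
```

```text
time: 4.1
tool_pos: [0.5346, 0.0187, 0.042]
ee_rot: [-3.141, 0.001, 0.168]
wrist_force: [2.3, -2.2, 1.0]
width: 0.0005
finger_force: 1.6
time: 4.3
tool_pos: [0.5343, 0.0205, 0.042]
ee_rot: [-3.141, 0.001, 0.168]
wrist_force: [2.1, -2.1, -0.4]
width: 0.0004
finger_force: 1.9
time: 4.5
tool_pos: [0.534, 0.0225, 0.042]
ee_rot: [-3.141, 0.001, 0.168]
wrist_force: [1.2, -2.1, -0.7]
width: 0.0005
finger_force: 1.8
```

View pics/s3.png

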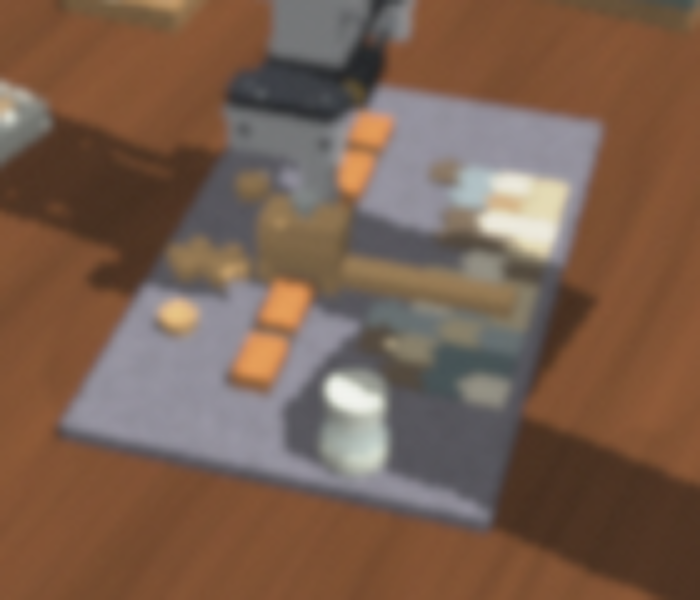

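The guide (crop ~305,240) is nearly beside the piece marker (205,260) and is still touching the fingers. I'll keep going until the contact force vanishes, which would mean it has snapped in.

```bash
python3 -m crank '[[1,[0,-0.0015,0],[0,0,0]],[1,[0,0,0],[0,0,0]]]' | grep -v rot
```

```text
time: 4.75
tool_pos: [0.5337, 0.0241, 0.042]
wrist_force: [0.7, -2.6, -1.4]
width: 0.0004
finger_force: 1.5
```

```bash
python3 -m crank '[[1,[0,-0.0015,0],[0,0,0]],[1,[0,0,0],[0,0,0]]]' | grep -v rot
```

```text
time: 4.95
tool_pos: [0.5334, 0.0259, 0.0421]
wrist_force: [0.6, -2.5, -1.6]
width: 0.0004
finger_force: 0.9
```

```bash
cat > arm.py <<'E'
from h import *
from bench import vision
a=np.deg2rad(9.7); X=np.array([np.cos(a),np.sin(a)]);Y=np.array([-np.sin(a),np.cos(a)]);C=np.array([.5094,.0036])
def f(s,lbl):
    p=cloud(s); q=(p[...,:2]-C); bx=q@X; by=q@Y; z=p[...,2]
    m=(bx>-.095)&(bx<-.03)&(abs(by)<.11)&(z>.035)&(z<.075)
    k=np.median(by[m]); m&=abs(by-k)<.015
    print(lbl,m.sum(),by[m].mean().round(4),by[m].min().round(4),by[m].max().round(4),z[m].mean().round(3))
    m=(bx>.003)&(bx<.06)&(abs(by-k)<.03)&(z>.058)&(z<.068)
    print("  saddle",m.sum(),np.percentile(by[m],[2,50,98]).round(4) if m.any() else None)
for n in("top","side"):
    f(dict(np.load(n+"0.npz")),n+"0"); f(vision.snapshot(n),n+" now")
E
python3 arm.py
```

```text
top0 26 -0.0003 -0.0071 0.008 0.036
  saddle 152 [-0.0123  0.0018  0.0162]
top now 22 0.0422 0.035 0.0508 0.037
  saddle 8 [0.0462 0.053  0.0572]
side0 12 0.0064 -0.0014 0.014 0.036
  saddle 106 [-0.0123  0.0085  0.0193]
side now 10 0.0493 0.0402 0.0568 0.036
  saddle 122 [0.0287 0.0527 0.0629]
```

The displacement is about 43 mm, so the slide is about +45 mm and the pin should be in. I'll back off, rise and check.

```bash
python3 -m crank '[[1,[0,0.005,0],[0,0,0]],[1,[0,0.02,0],[0,0,0]],[1,[0,0.02,0],[0,0,0]],[1,[0,0,-0.04],[0,0,0]],[1,[0,0,-0.04],[0,0,0]],[1,[0,0,-0.04],[0,0,0]],[1,[-0.02,0.04,-0.01],[0,0,0]],[1,[-0.02,0.04,0],[0,0,0]]]'
python3 -m crank '[[1,[-0.02,0.04,0],[0,0,0]],[1,[-0.02,0.04,0],[0,0,0]],[1,[-0.02,0.04,0],[0,0,0]],[1,[-0.02,0.04,0],[0,0,0]],[1,[-0.02,0.04,0],[0,0,0]],[1,[0,0.04,0],[0,0,0]],[1,[0,0,0],[0,0,0]]]'
python3 arm.py; python3 - <<'E'
from h import *
from bench import vision
a=np.deg2rad(9.7); Y=np.array([-np.sin(a),np.cos(a)]);C=np.array([.5094,.0036])
for s in(dict(np.load("top0.npz")),vision.snapshot("top")):
    p=cloud(s);z=p[...,2]; v,u=np.mgrid[:384,:512]
    r=(u>210)&(u<300)&(v>175)&(v<235)
    m=r&(z>.0705)&(z<.085); print("pin",m.sum(),p[m].mean(0),(p[m][:,:2].mean(0)-C)@Y,np.median(z[m]))
c=s["color"][150:285,170:345,::-1]
cv2.imwrite("pics/t4.png",cv2.resize(c,None,fx=4.4,fy=4.4,interpolation=cv2.INTER_CUBIC))
E
```

```text
time: 5.85
tool_pos: [0.5172, -0.1049, 0.1766]
ee_rot: [3.139, -0.007, 0.171]
wrist_force: [0.6, -0.3, -0.3]
width: 0.0007
finger_force: 0.0
time: 6.55
tool_pos: [0.4561, -0.3621, 0.1717]
ee_rot: [3.141, -0.0, 0.162]
wrist_force: [0.6, 0.5, -0.0]
width: 0.0004
finger_force: 0.0
top0 26 -0.0003 -0.0071 0.008 0.036
  saddle 152 [-0.0123  0.0018  0.0162]
top now 20 0.043 0.036 0.0522 0.036
  saddle 155 [0.03   0.0443 0.0591]
side0 12 0.0064 -0.0014 0.014 0.036
  saddle 106 [-0.0123  0.0085  0.0193]
side now 16 0.0475 0.039 0.0555 0.036
  saddle 114 [0.0305 0.052  0.0624]
pin 34 [0.53859542 0.01068736 0.07637326] 0.0020669211917537385 0.0765939404622982
pin 32 [0.53048587 0.05236742 0.07608266] 0.04451747103888002 0.07652991247933216
```

View pics/t4.png

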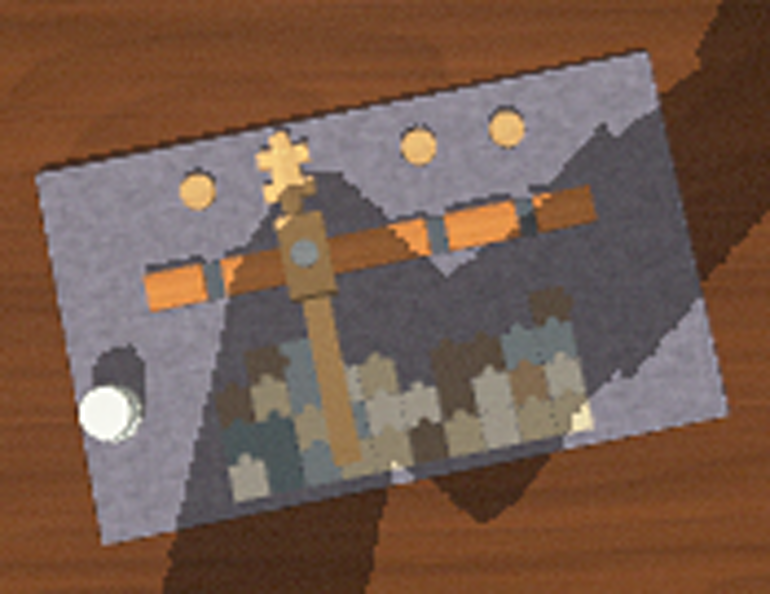

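The guide looks to be beside the piece marker (pin head at crop 305,250), but the pin height is unclear. I'll measure it over the head's core pixels, averaging frames.

```bash
cat > pin.py <<'E'
from h import *
from bench import vision
a=np.deg2rad(9.7); X=np.array([np.cos(a),np.sin(a)]);Y=np.array([-np.sin(a),np.cos(a)]);C=np.array([.5094,.0036])
def f(F,lbl):
    P=np.mean([cloud(s) for s in F],0); z=P[...,2]; q=P[...,:2]-C; bx,by=q@X,q@Y
    m=(bx>.0)&(bx<.06)&(abs(by)<.07)&(z>.0705)&(z<.085)
    c=np.array([bx[m].mean(),by[m].mean()]); d=np.hypot(bx-c[0],by-c[1])
    core=(d<.0065)&(z>.06)&(z<.09); sad=(d>.0145)&(abs(by-c[1])<.011)&(bx>.012)&(bx<.05)&(z>.05)&(z<.08)
    k=[]
    g=F[0]["color"].astype(int)
    print(lbl,"pin xy",c.round(4),"head",core.sum(),z[core].mean().round(4),"saddle",sad.sum(),z[sad].mean().round(4),"diff",(z[core].mean()-z[sad].mean()).round(4))
    mk=[]
    for u0,v0 in((215,193),(236,188),(265,183),(285,179)):
        w=np.zeros(z.shape,bool); w[v0-13:v0+14,u0-13:u0+14]=1
        w&=(g[...,0]-g[...,2]>55)&(g[...,0]>150)&(bx>.06); mk.append(by[w].mean().round(4))
    print("   markers",mk)
f([dict(np.load("top0.npz"))],"start"); f([vision.snapshot("top") for _ in range(12)],"now")
E
python3 pin.py
```

```text
start pin xy [0.03   0.0021] head 15 0.0765 saddle 37 0.0637 diff 0.0128
   markers [np.float64(0.1068), np.float64(0.0474), np.float64(-0.0411), np.float64(-0.1017)]
now pin xy [0.0291 0.0443] head 18 0.0762 saddle 33 0.0642 diff 0.012
   markers [np.float64(0.1057), np.float64(0.0486), np.float64(-0.0421), np.float64(-0.1018)]
```

The pin head is only about 1 mm lower, and the guide is about 3–4 mm short of the piece marker's y. It isn't in yet, so I'll return and push a little further.

```bash
python3 -m crank '[[1,[0.0175,-0.043,0],[0,0,0]],[1,[0.0175,-0.043,0],[0,0,0]],[1,[0.0175,-0.043,0],[0,0,0]],[1,[0.0175,-0.043,0],[0,0,0]],[1,[0.0175,-0.043,0],[0,0,0]],[1,[0.0175,-0.043,0],[0,0,0]],[1,[0.0175,-0.043,0],[0,0,0]],[1,[0.0175,-0.043,0],[0,0,0]]]'
python3 -m crank '[[1,[0,0,0],[0,0,0]],[1,[0,0,0.04],[0,0,0]],[1,[0,0,0.04],[0,0,0]],[1,[0,0,0.035],[0,0,0]],[1,[0,0,0.013],[0,0,0]],[1,[0,0,0],[0,0,0]]]'
```

```text
time: 8.1
tool_pos: [0.5376, 0.0063, 0.1727]
ee_rot: [3.141, -0.001, 0.167]
wrist_force: [0.3, 0.2, -0.6]
width: 0.0007
finger_force: 0.0
time: 8.7
tool_pos: [0.5356, 0.0039, 0.0423]
ee_rot: [-3.141, 0.005, 0.167]
wrist_force: [-1.2, 0.9, 0.7]
width: 0.0007
finger_force: 0.0
```

```bash
python3 -m crank '[[1,[0,-0.01,0],[0,0,0]],[1,[0,-0.007,0],[0,0,0]],[1,[0,-0.003,0],[0,0,0]],[1,[0,-0.002,0],[0,0,0]],[1,[0,0,0],[0,0,0]]]'|grep -v rot
python3 -m crank '[[1,[0,-0.0015,0],[0,0,0]],[1,[0,0,0],[0,0,0]]]'|grep -v rot
```

```text
time: 9.2
tool_pos: [0.5345, 0.0264, 0.0456]
wrist_force: [-0.5, -0.8, 0.5]
width: 0.0005
finger_force: 0.2
time: 9.4
tool_pos: [0.5339, 0.0275, 0.0448]
wrist_force: [1.6, -0.9, 1.2]
width: 0.0005
finger_force: 0.6
```

```bash
python3 -m crank '[[1,[0,-0.001,0],[0,0,0]],[1,[0,0,0],[0,0,0]]]'|grep -v rot
```

```text
time: 9.6
tool_pos: [0.5333, 0.0287, 0.0443]
wrist_force: [-0.7, -1.6, 1.3]
width: 0.0002
finger_force: 0.4
```

```bash
python3 -m crank '[[1,[0,-0.001,0],[0,0,0]],[1,[0,0,0],[0,0,0]]]'|grep -v rot
```

```text
time: 9.8
tool_pos: [0.5332, 0.0291, 0.0443]
wrist_force: [1.0, -2.5, 0.3]
width: 0.0003
finger_force: 1.4
```

```bash
python3 -m crank '[[1,[0,-0.001,0],[0,0,0]],[1,[0,0,0],[0,0,0]]]'|grep -v rot
```

```text
time: 10.0
tool_pos: [0.5331, 0.0293, 0.0444]
wrist_force: [1.1, -5.1, 0.3]
width: 0.0006
finger_force: 2.7
```

```bash
sed -n '/^for/,$p' arm.py >/dev/null; python3 arm.py
```

```text
top0 26 -0.0003 -0.0071 0.008 0.036
  saddle 152 [-0.0123  0.0018  0.0162]
top now 22 0.0486 0.0393 0.0557 0.036
  saddle 6 [0.0489 0.0542 0.0597]
side0 12 0.0064 -0.0014 0.014 0.036
  saddle 106 [-0.0123  0.0085  0.0193]
side now 13 0.0491 0.0415 0.0584 0.036
  saddle 123 [0.0257 0.056  0.0665]
```

The force rises while the finger no longer advances, so the guide is held by the notch. I'll back off and check again.

```bash
python3 -m crank '[[1,[0,0.004,0],[0,0,0]],[1,[0,0.02,0],[0,0,0]],[1,[0,0.02,0],[0,0,0]],[1,[0,0,-0.04],[0,0,0]],[1,[0,0,-0.04],[0,0,0]],[1,[0,0,-0.04],[0,0,0]],[1,[-0.02,0.04,-0.01],[0,0,0]],[1,[-0.02,0.04,0],[0,0,0]]]' | tail -2
python3 -m crank '[[1,[-0.02,0.04,0],[0,0,0]],[1,[-0.02,0.04,0],[0,0,0]],[1,[-0.02,0.04,0],[0,0,0]],[1,[-0.02,0.04,0],[0,0,0]],[1,[-0.02,0.04,0],[0,0,0]],[1,[0,0.04,0],[0,0,0]],[1,[0,0,0],[0,0,0]],[1,[0,0,0],[0,0,0]]]'
python3 pin.py
```

```text
width: 0.0004
finger_force: 0.0
time: 11.7
tool_pos: [0.4555, -0.3513, 0.1735]
ee_rot: [-3.139, 0.0, 0.166]
wrist_force: [0.7, -0.7, -0.2]
width: 0.0008
finger_force: 0.0
start pin xy [0.03   0.0021] head 15 0.0765 saddle 37 0.0637 diff 0.0128
   markers [np.float64(0.1068), np.float64(0.0474), np.float64(-0.0411), np.float64(-0.1017)]
now pin xy [0.0285 0.048 ] head 16 0.074 saddle 33 0.0646 diff 0.0094
   markers [np.float64(0.1057), np.float64(0.0486), np.float64(-0.0416), np.float64(-0.1017)]
```

The pin head has dropped about 3 mm (9.4 mm above the saddle, against 12.8 mm at the start). The guide's y of 0.048 matches the piece marker's 0.0486, and the hand is clear.

```bash
python3 -c "
from bench import robot; print(robot.close_job())"
```

```text
the job is handed in; nothing more can be done
None
```

The row guide's pin is in the notch beside the jigsaw-shaped marker (board y = +45 mm): it sits about 3 mm lower than at the start and within about 1 mm of the marker along the rail. The hand is clear and the job is handed in, but the interface returned no verdict.

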